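# Lock the nozzle turntable with its sliding bar

### The arm

A 6-joint arm with a two-finger parallel gripper is mounted at the origin on the work surface. World frame = base frame: x ahead of the robot, y to its left, z up, the work surface at z = 0. Lengths are in m, angles in rad, forces in N, time in s.
With the tool pointing down it reaches from about 0.275 to 1 m from the base axis. Payload 8.4 kg.
Tool frame: the origin (TCP) lies midway between the tips of the shut fingers; the grasp point (between the pads) lies 19 mm behind it; y points along the fingers, x is the direction in which the jaws open and shut, and the axes are right-handed (so a half turn about y gives the same grasp; the last joint's range is limited). The gripper opens to 85 mm and grips with 20 to 120 N. Pads are 22 mm wide; open, the fingers measure 114 mm over their backs; the gripper's body (76 mm by 85 mm) begins 54 mm behind the grasp point. The pads swing forward as they close: fully open they stand 13 mm farther back than shut.
Start: joints at [1.346, 0.353, 1.633, -0, 1.155, -0.002], TCP at [0.138, 0.61, 0.231] pointing down, gripper open.
Joint ranges: [-2.63, 2.63], [-0.92, 2.1], [0.06, 2.66], [-1.3, 4.44], [0, 2.69], [-3.02, 3.02]. Speed limits (rad/s): [2.22, 2.22, 2.79, 3.14, 3.14, 3.14].

### API

Orientations are given as [roll, pitch, yaw] about the fixed x, y, z axes, in that order (R = Rz(yaw) Ry(pitch) Rx(roll)).
In Python, from cell import arm gives the robot as it stands.
- The arm moves only by the shell command python3 -m pendant 'ROWS' [OPENING] [FORCE]. ROWS is JSON, a list of rows, each a list of 6 numbers: the shift along the world's x, y, z in mm, then the turn, a rotation vector about the world's x, y, z in rad. In form: [[tx, ty, tz, rx, ry, rz], ...]. A call has 1 to 8 rows; each row shifts and turns the commanded pose from where the row before left it; what a row does not reach is not made up. A row lasts 1/8 s, in which the tool goes at most 62.5 mm and 10.7 degrees, less where a joint would pass 70% of its speed; a pose out of reach is approached as far as the arm can. A call with a gripper value outside its range is refused whole. OPENING is the closure, from 0 (fully open) to 1 (shut), set as the call begins (- or left out, the last holds). The fingers move at their own pace and stop on an object; FORCE is the grip in N (left out, the last holds). Time passes only in rows, so rows that do not move let the fingers close. It gives the time, the measured TCP pose, the force and the opening at its end, in the units of the state.
- arm.get_state(): the state, without advancing time (a new reading comes with each control period).
- arm.snapshot(name): name is "scene" or "top" or "wrist"; returns a dict with "frame" (480x640x3 uint8, red, green, blue), "mtx" (3x3 intrinsics, pixels), "world_from_camera" (4x4, takes a point from camera to world coordinates). Camera axes: x right, y up, looking along -z (the intrinsics and any distortion apply to the point x, -y, -z); pixel columns grow to the right and rows downward; lengths in m; the calibration is good to about 2 mm. A picture is of the moment at which its call begins. There is no depth.
- arm.close_job(): hands the job in, once; it reports no verdict.
The state is a dict: "time_s": time; "joint_positions": joint angles; "dq": joint speeds; "tau": joint torques, N m; "position": TCP position; "eef_rot": TCP orientation; "wrist_force": force on the tool from outside, world axes, zero at the start; "ft_torque": the same for the moment, N m; "width": finger opening in m.
Only numpy, scipy, OpenCV 4.12 (cv2) and the standard library are available. Lean on these libraries where they do the work, as an engineer would, in place of code of your own. Each camera call takes 0.05 s, during which the arm holds its last target. There are 200 camera calls.

### The job

Lock the nozzle turntable at its loading station: with a fingertip push the steel post round until the slot in the disc faces the locking bar, then push the bar by its upright thumb tab through the slot until it is fully home. Push gently and only push: do not grip, force or lift anything, and leave the loose things around the turntable where they stand.

Things in the scene. Friction and masses are not known exactly. Their poses are not given: they have to be found in the camera images.
- stage: fixed index stage: slotted turntable disc and locking bar on a grey base plate. Origin on the disc's vertical axis at table height; +x is the way the bar is pushed, from its bed to the disc's axis; +z up. Base 12 mm thick: 170 x 170 mm under the disc, with a tail 70 mm wide out to x = -285 mm. A fixed U-shaped keeper 34 mm square, 30 mm tall, open to -x, stands in the disc's bore
- strap (a point): middle of the rear face of the rear keeper strap, where the thumb tab stops (stage x = -145 mm, y = 0, 33 mm above the table). Two dark straps, 50 mm wide, 15 mm long, tops 38 mm up, bridge the bar 45 mm apart. The bar lies in a steel channel along stage y = 0 from x = -275 to -85 mm, walls 26 mm tall
- station (a point): fixed point on the bar's line at the disc's rim (stage x = -66 mm, y = 0, 24 mm above the table): the slot must face here
- disc: the slotted disc itself, turning on the stage; origin as the stage's, +x from the axis to the post, -x to the slot
- slot (a point): mouth of the disc's only slot, 66 mm from its axis, 24 mm up. Aluminium disc 140 mm across, bore 56 mm, 18 mm thick, top 33 mm above the table; slot 16 mm wide, radial from rim to bore, flared to 23 mm at the rim. Starts 1.3 rad or more from the station; turns freely either way to it, stops 0.6 rad beyond, stays where left
- post (a point): upright steel finger post fixed on the disc, diametrically opposite the slot, 55 mm from the axis, 14 mm in diameter, top 71 mm above the table, 38 mm above the disc. This point: on its centre line, 56 mm up. About 2 N sideways turns the disc. Brass nozzles in the disc's nests rise 5 mm above its top
- lock_bar: loose steel bar in its channel, 12 mm wide, 10 mm high, 160 mm long, about 220 g, held by friction. Origin on its underside below the thumb tab, 18 mm above the table; +x to its round nose, 150 mm ahead. Tab: 16 mm along the bar, 24 mm wide, from 32 to 73 mm above the table. 10 mm of bar lies behind the origin. Starts 72 to 98 mm short of home; home is origin at stage x = -153 mm, tab on strap
- nose (a point): tip of the locking bar's nose, 5 mm above its underside; at home it is past the disc, in the keeper
- nozzle: loose brass nozzle, 22 mm across, 24 mm tall, standing on a corner of the grey base plate; origin under its centre. Leave it
- lens_cap: round black lens cap, 48 mm across, 12 mm tall, lying on the table beside the bar's bed; origin under its centre. Leave it
- screwdriver: small screwdriver 150 mm long lying on the table on the other side of the bar's bed; origin half-way along. Leave it
- jar: small glass jar, 44 mm across, 45 mm tall, on the table beyond the disc; origin under its centre. Leave it
- loupe: black eye loupe, 42 mm across, 38 mm tall, standing on the table off the end of the disc; origin under its centre. Leave it
- blower: black rubber dust blower, 58 mm across, 105 mm tall, standing on the table off the end of the disc; origin under its centre. Leave it
- cleaner: amber bottle of lens cleaner, 42 mm across, 120 mm tall, standing beyond the disc; origin under its centre. Leave it
Things that resemble listed ones, but are neither listed nor needed, are in the scene too. There is more than one size of the lock_bar; the one meant has the size given above.

How it is judged:
On the way, in this order (a step that is already met when the one before it is completed fails the run):
1. the disc's slot faces the bar (horizontal distance between slot and station below 0.005 m and x of nose in the frame of stage below -0.06 m), for 0.2 s.
2. the bar is through the slot and home (x of lock_bar in the frame of stage above -0.157 m and horizontal distance between slot and station below 0.005 m), for 0.2 s.
At the end, for the whole second after the job is handed in: The bar is within 4 mm of fully home (tab against the rear strap), through the slot and lying in its bed (less than 6 mm off its floor, nose within 6 mm of the line), at rest; the slot's mouth is within 5 mm of the bar's line (all of step 2 and y of nose in the frame of stage between -0.006 and 0.006 m and z of lock_bar in the frame of stage below 0.024 m and linear speed of lock_bar below 0.01 m/s); the robot touches nothing.
It fails at once if the locking bar was lifted out of its bed (z of lock_bar in the frame of stage above 0.028 m).
It fails at once if the disc or the bar was gripped or forced with over 60 N (contact force between the fingers and lock_bar above 60 N or contact force between the fingers and disc above 60 N).
It fails at once if a loose thing beside the turntable was moved by more than 20 mm (distance of any of nozzle, lens_cap, screwdriver, jar, loupe, blower, cleaner from where it was at the start of the episode above 0.02 m).
It also fails if it takes over 64 s, if anything falls off the work surface, if the arm or the gripper's body presses on something with over 40 N, if the wrist force passes 120 N, or if a joint passes its speed limit or range.

## Working session

There is one attempt and no reset: what is moved stays moved. The work goes in short steps, Python scripts to look and compute and a shell command to move; the robot and the scene stay as the last step left them, time stands still between calls to the robot, and variables do not carry over. Pictures are saved under pics/ and viewed, about 8 in all and at most 12, crops included, and the job is handed in when it is done.

```bash
ls; mkdir -p pics; cat > h.py <<'E'
import numpy as np, cv2
from cell import arm
def snap(n,f=None):
    s=arm.snapshot(n)
    np.savez('last_'+n,K=s['mtx'],T=s['world_from_camera'])
    if f: cv2.imwrite('pics/'+f,cv2.cvtColor(s['frame'],cv2.COLOR_RGB2BGR))
    return s
def p2w(n,u,v,z):
    d=np.load('last_'+n+'.npz');K,T=d['K'],d['T']
    c=np.linalg.inv(K)@[u,v,1]; r=T[:3,:3]@[c[0],-c[1],-c[2]]; o=T[:3,3]
    return o+r*(z-o[2])/r[2]
def w2p(n,P):
    d=np.load('last_'+n+'.npz');K,T=d['K'],d['T']
    c=T[:3,:3].T@(np.array(P)-T[:3,3]); q=K@[c[0],-c[1],-c[2]]; return q[:2]/q[2]
E
python3 - <<'E'
from h import *
for n in('scene','top'):
    s=snap(n,n+'0.png'); print(n,s['mtx'].round(1).tolist(),s['world_from_camera'].round(3).tolist(),[k for k in s])
s=arm.get_state();print(s['time_s'],s['position'],s['eef_rot'],s['wrist_force'])
E
```

```text
pics
scene [[519.7, 0.0, 323.8], [0.0, 519.7, 240.6], [0.0, 0.0, 1.0]] [[0.86, -0.361, 0.361, 0.901], [0.51, 0.605, -0.611, -0.525], [0.002, 0.709, 0.705, 0.705], [0.0, 0.0, 0.0, 1.0]] ['frame', 'mtx', 'world_from_camera']
top [[566.1, 0.0, 314.2], [0.0, 566.1, 247.4], [0.0, 0.0, 1.0]] [[0.018, 0.99, -0.142, 0.42], [-1.0, 0.021, 0.021, 0.034], [0.024, 0.142, 0.99, 1.158], [0.0, 0.0, 0.0, 1.0]] ['frame', 'mtx', 'world_from_camera']
0.1 [0.13797696 0.60913745 0.23063241] [-1.57078701e+00  1.26980986e-03  1.34804680e+00] [ 0.07977949  0.71891491 -0.06657359]
```

View pics/top0.png

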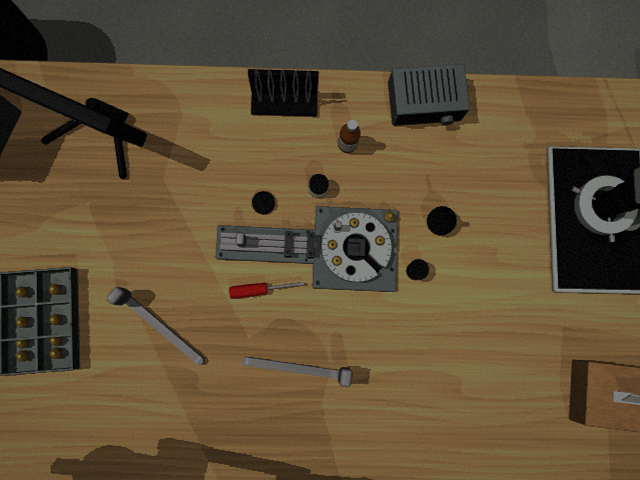

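View pics/scene0.png

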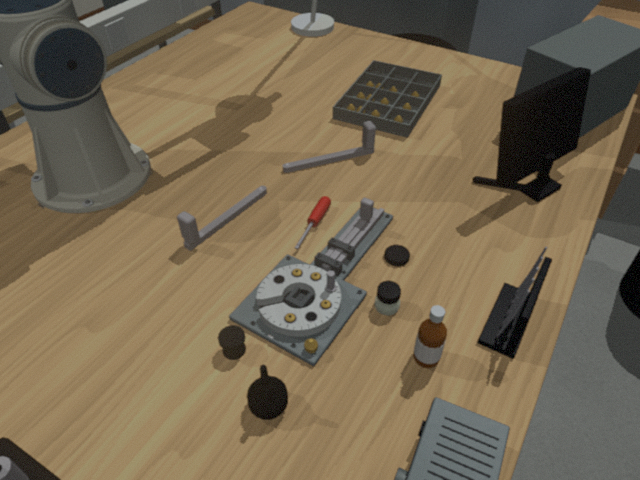

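The top view shows the stage at about (357,247) with the bar's bed to the left, tab near (240,239), slot toward (378,270) and post near (338,225). I'll enlarge that area.

```bash
python3 - <<'E'
import cv2
i=cv2.imread('pics/top0.png')[195:305,210:410]
cv2.imwrite('pics/c1.png',cv2.convertScaleAbs(cv2.resize(i,None,fx=4,fy=4,interpolation=cv2.INTER_CUBIC),alpha=1.4))
E
```

```text
(no output)
```

View pics/c1.png

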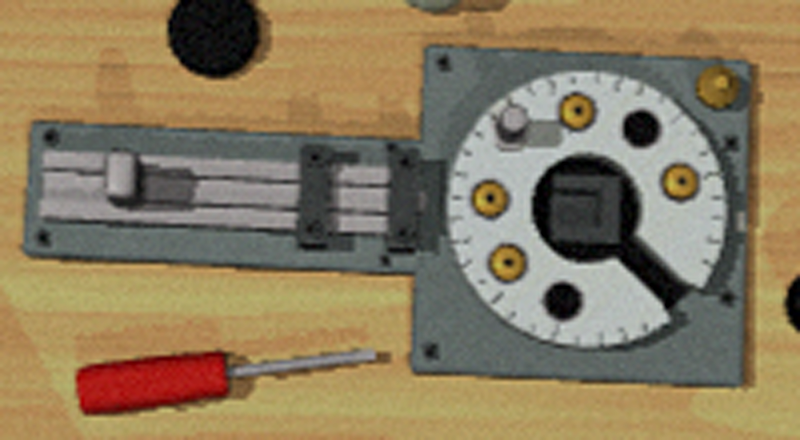

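```bash
cat > geo.py <<'E'
from h import *
f=lambda u,v,z:p2w('top',210+u/4,195+v/4,z)
if __name__=='__main__':
    C=[f(*p,.012) for p in((427,45),(750,62),(745,385),(412,370))]
    c1=np.mean(C,0); print('base',np.round(C,4).tolist(),c1, [np.linalg.norm(C[i]-C[i-1]) for i in range(4)])
    c2=f(586.5,210,.033); print('disc',c2)
    t=[f(33,122,.012),f(25,255,.012)]; print('tail',t)
    tm=np.mean(t,0); d=c2-tm; print('ax',np.arctan2(d[1],d[0]),np.hypot(d[0],d[1]))
    e=(C[1]-C[0]+C[2]-C[3]); print('edge yaw',np.arctan2(e[1],e[0])); e=(C[0]-C[3]+C[1]-C[2]); print('edge yaw2',np.arctan2(e[1],e[0])-np.pi/2)
    yaw=np.arctan2(d[1],d[0]);ex=np.array([np.cos(yaw),np.sin(yaw)]);ey=np.array([-ex[1],ex[0]])
    for n,p in dict(posttop=(515,112,.071),slot=(677,300,.033),tabtop=(125,163,.073),cap=(213,32,.012),noz=(718,82,.024),strapr=(300,197,.038)).items():
        w=f(*p); r=(w-c2)[:2]; print(n,w.round(4),'stage',(r@ex).round(4),(r@ey).round(4),'ang',np.arctan2(r@ey,r@ex).round(3))
    for n,p in dict(loupe=(418,265,.038),blower=(440,215,.105),jar=(319,180,.045)).items():
        w=p2w('top',*p); r=(w-c2)[:2]; print(n,w.round(4),'stage',(r@ex).round(4),(r@ey).round(4))
E
python3 geo.py
```

```text
base [[0.6707, 0.0066, 0.012], [0.6656, -0.1609, 0.012], [0.4984, -0.1579, 0.012], [0.5026, 0.0112, 0.012]] [ 0.58430851 -0.07524138  0.012     ] [np.float64(0.1681245664270303), np.float64(0.1675429805708331), np.float64(0.1672553352165867), np.float64(0.16916158378827173)]
disc [ 0.58328075 -0.07460223  0.033     ]
tail [array([0.6256848 , 0.20764811, 0.012     ]), array([0.55704737, 0.20879596, 0.012     ])]
ax -1.5993763784550583 0.28293982059222705
edge yaw -1.598384881293262
edge yaw2 -1.5934741033929858
posttop [ 0.6254 -0.0356  0.071 ] stage -0.0402 0.041 ang 2.347
slot [ 0.5388 -0.1203  0.033 ] stage 0.047 -0.0432 ang -0.743
tabtop [0.5956 0.1532 0.073 ] stage -0.2281 0.0058 ang 3.116
cap [0.6749 0.1171 0.012 ] stage -0.1943 0.0861 ang 2.724
noz [ 0.6522 -0.1424  0.024 ] stage 0.0658 0.0708 ang 0.822
strapr [0.586  0.0693 0.038 ] stage -0.1439 -0.0014 ang -3.132
loupe [ 0.5499 -0.1973  0.038 ] stage 0.1236 -0.0299
blower [ 0.6388 -0.2262  0.105 ] stage 0.15 0.0599
jar [0.7177 0.0038 0.045 ] stage -0.0822 0.1321
```

```bash
cat >> h.py <<'E'
C=np.array([.5837,-.0749]); YAW=-1.598
EX=np.array([np.cos(YAW),np.sin(YAW)]); EY=np.array([-EX[1],EX[0]])
def s2w(x,y): return C+EX*x+EY*y
def w2s(w): r=np.array(w)[:2]-C; return np.array([r@EX,r@EY])
def st():
    s=arm.get_state(); print(round(s['time_s'],2),np.round(s['position'],4),np.round(s['eef_rot'],3),'F',np.round(s['wrist_force'],1),'stage mm',(w2s(s['position'])*1e3).round(1)); return s
E
python3 - <<'E'
from h import *
s=st(); th=2.37
p=55e-3*np.array([np.cos(th),np.sin(th)]); d=np.array([np.sin(th),-np.cos(th)])
w=s2w(*(p-.032*d)); print(w, (w-s['position'][:2])*1e3)
E
python3 -m pendant '[[0,0,0,0,0,0],[0,0,0,0,0,0]]' 1 20
```

```text
0.1 [0.138  0.6091 0.2306] [-1.571e+00  1.000e-03  1.348e+00] F [ 0.1  0.7 -0.1] stage mm [-671.7 -464.2]
[ 0.6007862  -0.01360513] [ 462.80924112 -622.74257585]
time_s: 0.35
position: [0.1381, 0.6095, 0.2311]
eef_rot: [-1.571, 0.0, 1.348]
wrist_force: [-0.4, 0.8, 0.4]
width: 0.0518
```

```bash
python3 -m pendant '[[29,-39,0,0,0,-0.036],[29,-39,0,0,0,-0.036],[29,-39,0,0,0,-0.036],[29,-39,0,0,0,-0.036],[29,-39,0,0,0,-0.036],[29,-39,0,0,0,-0.036],[29,-39,0,0,0,-0.036],[29,-39,0,0,0,-0.036]]'
python3 -m pendant '[[29,-39,0,0,0,-0.036],[29,-39,0,0,0,-0.036],[29,-39,0,0,0,-0.036],[29,-39,0,0,0,-0.036],[29,-39,0,0,0,-0.036],[29,-39,0,0,0,-0.036],[29,-39,0,0,0,-0.036],[29,-39,0,0,0,-0.036]]'
python3 -m pendant '[[0,0,-30,0,0,0],[0,0,-30,0,0,0],[0,0,-30,0,0,0],[0,0,0,0,0,0]]'
python3 -c "
from h import *
st();snap('wrist','w1.png')
p=55e-3*np.array([np.cos(2.37),np.sin(2.37)]);print('post px',w2p('wrist',[*s2w(*p),.071]),'C',w2p('wrist',[*C,.033]))"
```

```text
time_s: 1.35
position: [0.3709, 0.2963, 0.2315]
eef_rot: [-1.571, -0.001, 1.059]
wrist_force: [0.3, 1.1, 0.9]
width: -0.0001
time_s: 2.35
position: [0.6029, -0.0159, 0.2313]
eef_rot: [-1.571, -0.0, 0.771]
wrist_force: [-0.0, 0.6, -0.5]
width: -0.0
time_s: 2.85
position: [0.6004, -0.0144, 0.1392]
eef_rot: [-1.568, 0.003, 0.772]
wrist_force: [-0.1, -0.0, 0.5]
width: 0.0002
2.85 [ 0.6004 -0.0144  0.1392] [-1.568  0.003  0.772] F [-0.1 -0.   0.5] stage mm [-60.9  15.1]
post px [322.57789738 301.03191627] C [244.24398393 276.17864123]
```

View pics/w1.png

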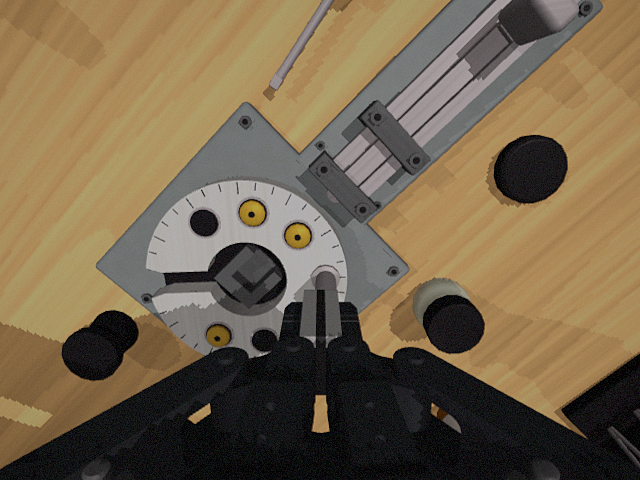

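```bash
python3 -c "
from h import *
s=st()
p=55e-3*np.array([np.cos(2.37),np.sin(2.37)])
print('base',w2p('wrist',[*s2w(*p),.033]),'tcp',w2p('wrist',s['position']),'tcp low',w2p('wrist',[*s['position'][:2],.047]))
print('strap',w2p('wrist',[*s2w(-.145,0),.038]),'cap',w2p('wrist',[.6749,.1171,.012]),'station',w2p('wrist',[*s2w(-.066,0),.024]))
for z in(.071,.033):
  for q in((325,270),(328,300)): w=p2w('wrist',*q,z);a=w2s(w);print(z,q,w,a,np.hypot(*a),np.arctan2(*a[::-1]))
print(np.load('last_wrist.npz')['T'].round(3))
"
```

```text
2.9 [ 0.6016 -0.0145  0.1409] [-1.57e+00  1.00e-03  7.72e-01] F [-0.2 -0.5  1.1] stage mm [-60.9  16.3]
base [322.55089863 276.35511111] tcp [322.79750025 310.57354275] tcp low [322.64560455 240.66082017]
strap [402.90567758 126.87673896] cap [530.25593537 166.5515168 ] station [311.5117007  209.39999303]
0.071 (325, 270) [ 0.60995137 -0.02102057  0.071     ] [-0.05457354  0.02477612] 0.05993436015020173 2.715421440397587
0.071 (328, 300) [ 0.62497739 -0.03373576  0.071     ] [-0.04227176  0.04014244] 0.05829508960589512 2.3820256217776716
0.033 (325, 270) [ 0.6209773 -0.0319076  0.033    ] [-0.04399045  0.0360941 ] 0.05690292891491335 2.454476926189376
0.033 (328, 300) [ 0.63868584 -0.04689278  0.033     ] [-0.02949249  0.05420369] 0.06170775863169087 2.069102275613523
[[ 0.716 -0.668 -0.202  0.548]
 [ 0.698  0.683  0.215  0.04 ]
 [-0.005 -0.295  0.955  0.284]
 [ 0.     0.     0.     1.   ]]
```

The wrist view agrees with the estimate: the post's base is seen at (325,270) against a predicted (322,276), and the disc centre at (247,275) against (244,276). I'll go down behind the post.

```bash
python3 -m pendant '[[0,0,-31,0,0,0],[0,0,-31,0,0,0],[0,0,-31,0,0,0],[0,0,0,0,0,0]]'
python3 - <<'E'
from h import *
s=st()
a=w2s(s['position']);print(np.hypot(*a)*1e3,np.arctan2(*a[::-1]))
# plan: finger arc radius 57.9, phi=theta+0.316 ; tool yaw = theta+YAW-pi/2+pi/2
prev=np.array(s['position'][:2]);
ths=np.r_[2.37,2.37-np.arange(1,17)*.142]
for t in ths:
    w=C+.0579*np.array([np.cos(t+.316+YAW),np.sin(t+.316+YAW)]); print(round(t,3),((w-prev)*1e3).round(1)); prev=w
E
```

```text
time_s: 3.4
position: [0.6015, -0.0144, 0.0479]
eef_rot: [-1.569, 0.001, 0.772]
wrist_force: [-0.4, 0.2, 0.2]
width: 0.0001
3.4 [ 0.6015 -0.0144  0.0479] [-1.569e+00  1.000e-03  7.720e-01] F [-0.4  0.2  0.2] stage mm [-61.   16.2]
63.11532801746179 2.8823171405494867
2.37 [ 9.  -9.3]
2.228 [ 7.  -4.3]
2.086 [ 6.3 -5.3]
1.944 [ 5.5 -6.1]
1.802 [ 4.6 -6.8]
1.66 [ 3.6 -7.4]
1.518 [ 2.5 -7.8]
1.376 [ 1.3 -8.1]
1.234 [ 0.2 -8.2]
1.092 [-1.  -8.2]
0.95 [-2.1 -7.9]
0.808 [-3.2 -7.6]
0.666 [-4.3 -7. ]
0.524 [-5.2 -6.4]
0.382 [-6.1 -5.6]
0.24 [-6.8 -4.6]
0.098 [-7.4 -3.6]
```

```bash
python3 -m pendant '[[5,-5,0,0,0,0],[4,-4,0,0,0,0],[7,-4.3,0,0,0,-0.142],[6.3,-5.3,0,0,0,-0.142],[5.5,-6.1,0,0,0,-0.142],[4.6,-6.8,0,0,0,-0.142],[3.6,-7.4,0,0,0,-0.142]]'
python3 -m pendant '[[2.5,-7.8,0,0,0,-0.142],[1.3,-8.1,0,0,0,-0.142],[0.2,-8.2,0,0,0,-0.142],[-1,-8.2,0,0,0,-0.142],[-2.1,-7.9,0,0,0,-0.142]]'
python3 -m pendant '[[-3.2,-7.6,0,0,0,-0.142],[-4.3,-7,0,0,0,-0.142],[-5.2,-6.4,0,0,0,-0.142],[-6.1,-5.6,0,0,0,-0.142],[0,0,0,0,0,0]]'
python3 - <<'E'
from h import *
s=st()
a=w2s(s['position']);print(np.hypot(*a)*1e3,np.arctan2(*a[::-1])-.316)
i=snap('top','t2.png')['frame'][195:305,310:410,::-1]
cv2.imwrite('pics/c2.png',cv2.convertScaleAbs(cv2.resize(i,None,fx=5,fy=5,interpolation=2),alpha=1.4))
E
```

```text
time_s: 4.28
position: [0.6394, -0.0535, 0.0498]
eef_rot: [-1.571, -0.002, 0.057]
wrist_force: [-1.5, 1.9, 1.7]
width: -0.0001
time_s: 4.9
position: [0.6401, -0.0938, 0.0498]
eef_rot: [-1.569, -0.002, -0.653]
wrist_force: [0.5, 2.8, 0.1]
width: -0.0003
time_s: 5.52
position: [0.6209, -0.1209, 0.0495]
eef_rot: [-1.569, -0.001, -1.216]
wrist_force: [0.6, 0.2, 0.6]
width: -0.0001
5.53 [ 0.6209 -0.1209  0.0495] [-1.569e+00 -1.000e-03 -1.216e+00] F [0.6 0.2 0.6] stage mm [44.9 38.4]
59.10851491655896 0.3910483079107094
```

View pics/c2.png

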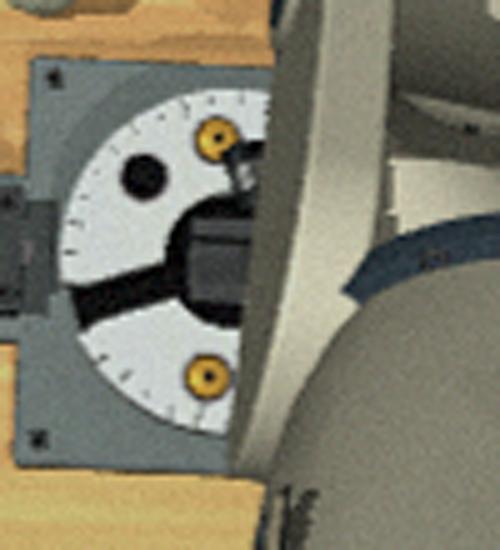

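```bash
cat > m.py <<'E'
import sys
from h import *
u,v=map(float,sys.argv[1:3])
w=p2w('top',310+u/5,195+v/5,.033);a=w2s(w);print(w,a,np.hypot(*a),'theta',(np.arctan2(*-a[::-1])))
E
python3 m.py 76 307
python3 - <<'E'
from h import *
prev=None
for t in [.391,.25,.12,.0]:
    w=C+.0591*np.array([np.cos(t+.316+YAW),np.sin(t+.316+YAW)])
    if prev is not None: print(t,((w-prev)*1e3).round(1))
    prev=w
E
```

```text
[ 0.56389436 -0.01165065  0.033     ] [-0.06268723 -0.02151872] 0.06627777651224476 theta 0.3306677436507734
0.25 [-6.8 -4.8]
0.12 [-6.8 -3.5]
0.0 [-6.7 -2.4]
```

```bash
python3 -m pendant '[[-3.4,-2.4,0,0,0,-0.07],[-3.4,-2.4,0,0,0,-0.07],[-3.2,-1.7,0,0,0,-0.06],[0,0,0,0,0,0],[0,0,0,0,0,0]]'
python3 - <<'E'
from h import *
s=st()
a=w2s(s['position']);print(np.hypot(*a)*1e3,np.arctan2(*a[::-1])-.316)
i=snap('top','t3.png')['frame'][195:305,285:405,::-1]
cv2.imwrite('pics/c3.png',cv2.convertScaleAbs(cv2.resize(i,None,fx=5,fy=5,interpolation=2),alpha=1.4))
E
```

```text
time_s: 6.2
position: [0.6111, -0.1267, 0.0488]
eef_rot: [-1.569, -0.001, -1.413]
wrist_force: [2.9, 0.6, 1.8]
width: 0.0
6.2 [ 0.6111 -0.1267  0.0488] [-1.569e+00 -1.000e-03 -1.413e+00] F [2.9 0.6 1.8] stage mm [51.  28.8]
58.5859202902646 0.19703371638760642
```

View pics/c3.png

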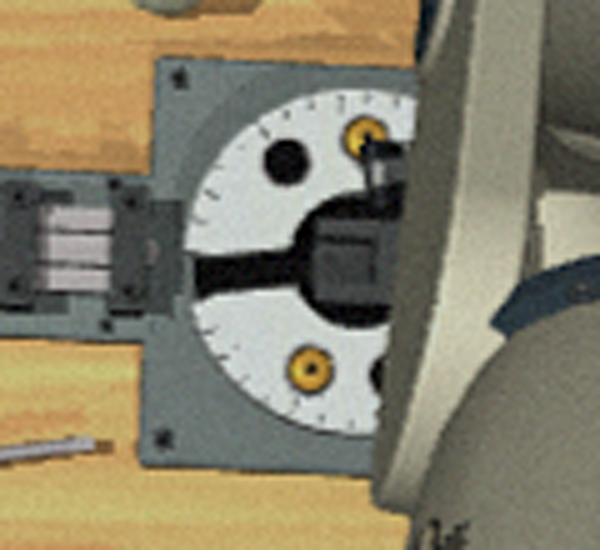

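```bash
python3 m.py 67 277; python3 - <<'E'
from h import *
for p in((75,249.5,.028),(75,231,.028),(75,268,.028),(18,185,.038),(18,302,.038),(130,195,.038),(130,303,.038)):
    w=p2w('top',285+p[0]/5,195+p[1]/5,p[2]); print(p,w2s(w)*1e3)
E
```

```text
[ 0.57595204 -0.00784755  0.033     ] [-0.0668169  -0.00956894] 0.0674986103753857 theta 0.14224416487301692
(75, 249.5, 0.028) [-1.14295754e+02  1.13474957e-02]
(75, 231, 0.028) [-114.66611104    7.55139668]
(75, 268, 0.028) [-113.92608886   -7.51460511]
(18, 185, 0.038) [-138.30795037   23.52324264]
(18, 302, 0.038) [-135.85369919  -23.69597379]
(130, 195, 0.038) [-93.27123255  21.68497542]
(130, 303, 0.038) [-91.249205   -21.93072002]
```

```bash
python3 -m pendant '[[-2,-1,0,0,0,-0.037],[-2,-0.9,0,0,0,-0.037],[-2,-0.8,0,0,0,-0.037],[-1.4,-0.5,0,0,0,-0.03],[0,0,0,0,0,0],[0,0,0,0,0,0]]'
python3 - <<'E'
from h import *
s=st()
a=w2s(s['position']);print(np.hypot(*a)*1e3,np.arctan2(*a[::-1])-.316)
i=snap('top','t4.png')['frame'][195:305,285:405,::-1]
cv2.imwrite('pics/c4.png',cv2.convertScaleAbs(cv2.resize(i,None,fx=5,fy=5,interpolation=2),alpha=1.4))
E
```

```text
time_s: 7.0
position: [0.6024, -0.1299, 0.0481]
eef_rot: [-1.572, 0.0, -1.557]
wrist_force: [1.3, 0.6, 0.4]
width: 0.0002
7.0 [ 0.6024 -0.1299  0.0481] [-1.572  0.    -1.557] F [1.3 0.6 0.4] stage mm [54.4 20.2]
58.06085478289408 0.0393243789325618
```

View pics/c4.png

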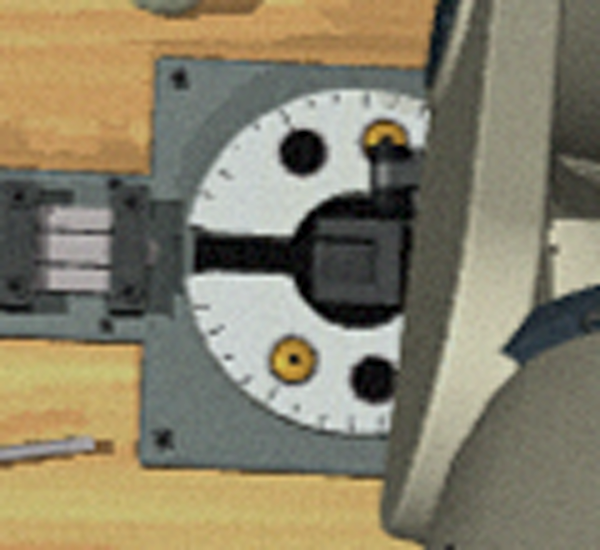

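```bash
python3 m.py 66 250.5; python3 m.py 66 254
```

```text
[ 0.58669285 -0.00727327  0.033     ] [-0.06768311  0.00115228] 0.06769292273446431 theta -0.017022936206774395
[ 0.58527146 -0.00729611  0.033     ] [-0.06762162 -0.00026797] 0.0676221513920592 theta 0.003962773550617192
```

Aligned: the slot mouth is within about 1 mm of the bar line. Next I back off, lift, and go round behind the tab.

```bash
python3 -m pendant '[[4,0,0,0,0,0],[6,0,0,0,0,0],[0,0,35,0,0,0],[0,0,40,0,0,0]]'
python3 -m pendant '[[-2.2,35.2,0,0,0,0.17],[-2.2,35.2,0,0,0,0.17],[-2.2,35.2,0,0,0,0.17],[-2.2,35.2,0,0,0,0.17],[-2.2,35.2,0,0,0,0.17],[-2.2,35.2,0,0,0,0.17],[-2.2,35.2,0,0,0,0.17],[-2.2,35.2,0,0,0,0.17]]'
python3 -m pendant '[[-2.2,35.2,0,0,0,0.17],[0,0,0,0,0,0],[0,0,0,0,0,0]]'
python3 - <<'E'
from h import *
s=st(); snap('wrist','w2.png')
print('tabrear',w2p('wrist',[*s2w(-.236,0),.073]),w2p('wrist',[*s2w(-.22,0),.073]),'tcp low',w2p('wrist',[*s['position'][:2],.047]))
E
```

```text
time_s: 7.55
position: [0.6124, -0.1297, 0.1232]
eef_rot: [-1.573, 0.0, -1.557]
wrist_force: [0.9, 0.7, -0.4]
width: 0.0002
time_s: 8.55
position: [0.5953, 0.153, 0.1232]
eef_rot: [-1.571, 0.0, -0.191]
wrist_force: [0.7, 0.3, -0.2]
width: -0.0005
time_s: 8.93
position: [0.593, 0.1867, 0.1231]
eef_rot: [-1.571, 0.0, -0.028]
wrist_force: [-0.6, 0.1, -0.2]
width: -0.0002
8.93 [0.593  0.1867 0.1231] [-1.571  0.    -0.028] F [-0.6  0.1 -0.2] stage mm [-261.7    2.2]
tabrear [316.38695363 305.51017008] [316.49458319 330.71974792] tcp low [320.27716167 246.80268665]
```

View pics/w2.png

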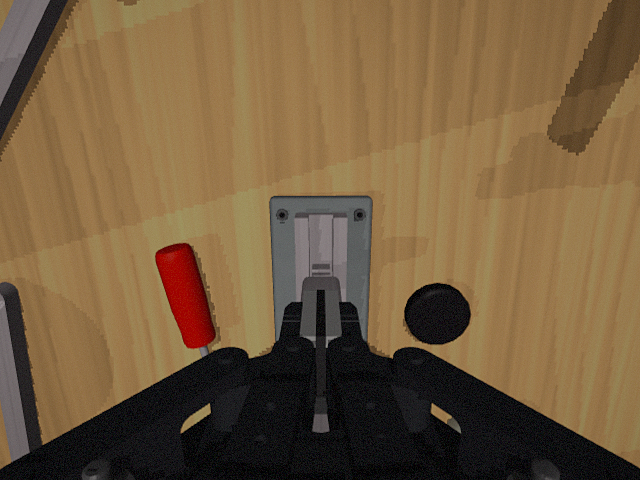

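```bash
python3 - <<'E'
from h import *
for q in((321,263,.028),(321,275,.028),(321,277,.073),(321,277,.032),(321,277,.123),(321,290,.123)): print(q,w2s(p2w('wrist',*q))*1e3)
i=cv2.imread('pics/w2.png')[190:350,250:400]
cv2.imwrite('pics/c5.png',cv2.convertScaleAbs(cv2.resize(i,None,fx=4,fy=4,interpolation=2),alpha=1.5))
E
```

```text
(321, 263, 0.028) [-243.78798453    2.58564068]
(321, 275, 0.028) [-235.16468983    2.58337914]
(321, 277, 0.073) [-253.27641516    2.5824176 ]
(321, 277, 0.032) [-235.4497282    2.5829462]
(321, 277, 0.123) [-275.0162773     2.58177296]
(321, 290, 0.123) [-269.24149929    2.58025846]
```

View pics/c5.png

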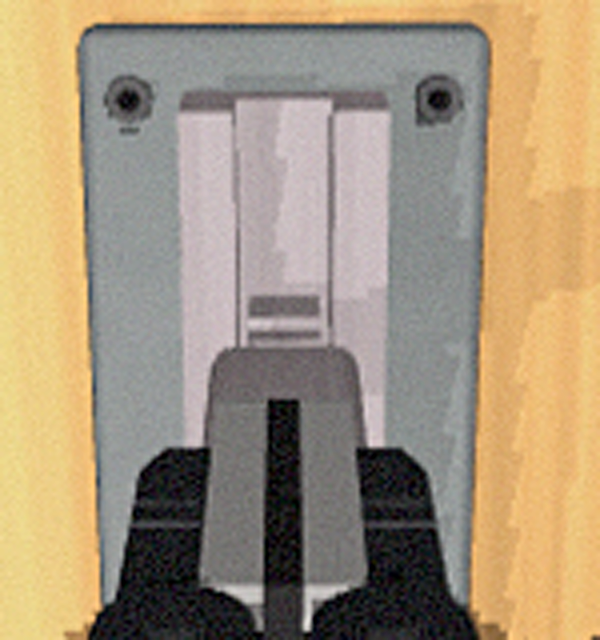

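Tab rear face shows at crop row 348, giving stage x ≈ -236 as estimated; the finger will come down 15 mm behind it.

```bash
python3 -m pendant '[[-1.5,0,-25,0,0,0],[0,0,-26,0,0,0],[0,0,-26,0,0,0],[0,0,0,0,0,0]]'
python3 -m pendant '[[-0.1,-5,0,0,0,0],[-0.1,-5,0,0,0,0],[-0.1,-5,0,0,0,0],[-0.1,-5,0,0,0,0],[-0.1,-5,0,0,0,0],[-0.1,-5,0,0,0,0],[0,0,0,0,0,0]]'
python3 -c "
from h import *
st()"
```

```text
time_s: 9.48
position: [0.5901, 0.1854, 0.0445]
eef_rot: [-1.572, 0.004, -0.029]
wrist_force: [-0.3, 0.4, -0.3]
width: 0.0002
time_s: 10.35
position: [0.5906, 0.1563, 0.0461]
eef_rot: [-1.571, 0.001, -0.027]
wrist_force: [-0.2, -0.1, -0.1]
width: -0.0002
10.35 [0.5906 0.1563 0.0461] [-1.571e+00  1.000e-03 -2.700e-02] F [-0.2 -0.1 -0.1] stage mm [-231.3    0.6]
```

```bash
python3 -m pendant '[[-0.1,-5,0,0,0,0],[-0.1,-5,0,0,0,0],[-0.1,-5,0,0,0,0],[-0.1,-5,0,0,0,0]]'; python3 -m pendant '[[-0.1,-5,0,0,0,0],[-0.1,-5,0,0,0,0],[-0.1,-5,0,0,0,0],[-0.1,-5,0,0,0,0]]'
python3 - <<'E'
from h import *
st()
i=snap('scene','s3.png')['frame'][170:350,220:440,::-1]
cv2.imwrite('pics/c6.png',cv2.convertScaleAbs(cv2.resize(i,None,fx=3.4,fy=3.3,interpolation=2),alpha=1.4))
E
```

```text
time_s: 10.85
position: [0.5903, 0.1364, 0.0461]
eef_rot: [-1.571, 0.0, -0.027]
wrist_force: [0.5, 0.9, -1.1]
width: 0.0001
time_s: 11.35
position: [0.5901, 0.1166, 0.0463]
eef_rot: [-1.571, 0.0, -0.027]
wrist_force: [0.0, 1.1, -0.8]
width: -0.0001
11.35 [0.5901 0.1166 0.0463] [-1.571  0.    -0.027] F [ 0.   1.1 -0.8] stage mm [-191.6    1.2]
```

View pics/c6.png

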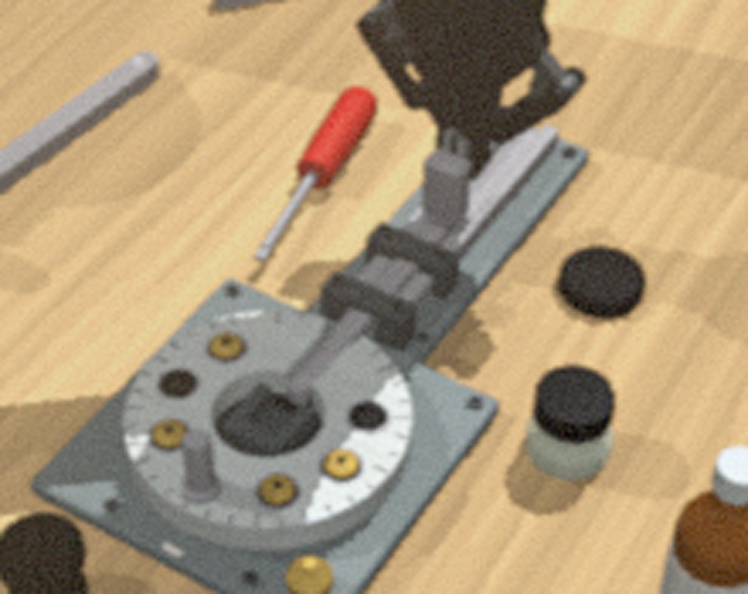

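The bar is through the slot, nose near (295,390). Going on, slowing near the strap.

```bash
python3 -m pendant '[[-0.1,-4,0,0,0,0],[-0.1,-4,0,0,0,0],[-0.1,-4,0,0,0,0],[0,-3,0,0,0,0]]'; python3 -m pendant '[[0,-1,0,0,0,0],[0,-1,0,0,0,0]]';python3 -m pendant '[[0,-1,0,0,0,0],[0,0,0,0,0,0]]'
python3 -m pendant '[[0,-1,0,0,0,0],[0,0,0,0,0,0]]'
python3 -c "
from h import *
st()"
```

```text
time_s: 11.9
position: [0.5898, 0.1017, 0.0463]
eef_rot: [-1.571, -0.0, -0.027]
wrist_force: [0.5, 1.4, 0.5]
width: -0.0002
time_s: 12.15
position: [0.5899, 0.1, 0.0463]
eef_rot: [-1.571, -0.0, -0.027]
wrist_force: [-0.1, 2.2, 0.3]
width: -0.0002
time_s: 12.4
position: [0.5898, 0.0989, 0.0463]
eef_rot: [-1.571, -0.0, -0.027]
wrist_force: [-0.4, -0.4, 0.1]
width: -0.0005
time_s: 12.65
position: [0.5898, 0.0979, 0.0463]
eef_rot: [-1.571, -0.0, -0.027]
wrist_force: [0.8, 1.1, 0.9]
width: 0.0001
12.65 [0.5898 0.0979 0.0463] [-1.571 -0.    -0.027] F [0.8 1.1 0.9] stage mm [-172.9    1.4]
```

Expect contact about -172. Creep on until the force rises.

```bash
for i in 1 ; do python3 -m pendant '[[0,-0.7,0,0,0,0],[0,0,0,0,0,0]]'; python3 -m pendant '[[0,-0.7,0,0,0,0],[0,0,0,0,0,0]]'; python3 -m pendant '[[0,-0.7,0,0,0,0],[0,0,0,0,0,0]]'; done | grep -E 'pos|wrist'
```

```text
position: [0.5899, 0.0974, 0.0463]
wrist_force: [1.3, 2.1, 1.6]
position: [0.5899, 0.0974, 0.0464]
wrist_force: [-0.0, 7.3, 1.6]
position: [0.5899, 0.0973, 0.0464]
wrist_force: [-1.1, 10.7, 0.6]
```

The tab is firmly on the strap: the finger stopped at stage x ≈ -172.3 (expected -172) and force rose to 10.7 N. I'll back off, lift and check.

```bash
python3 -m pendant '[[0,4,0,0,0,0],[0,10,0,0,0,0],[0,6,0,0,0,0],[0,0,40,0,0,0],[0,0,50,0,0,0],[0,0,50,0,0,0]]'
python3 -m pendant '[[-20,40,10,0,0,0],[-20,50,10,0,0,0],[-20,50,0,0,0,0],[-20,50,0,0,0,0],[0,50,0,0,0,0],[0,0,0,0,0,0],[0,0,0,0,0,0],[0,0,0,0,0,0]]'
python3 - <<'E'
from h import *
st()
i=snap('top','t5.png')['frame'][180:305,210:410,::-1]
cv2.imwrite('pics/c7.png',cv2.convertScaleAbs(cv2.resize(i,None,fx=4,fy=4,interpolation=2),alpha=1.4))
E
```

```text
time_s: 14.15
position: [0.5895, 0.116, 0.1875]
eef_rot: [-1.571, 0.001, -0.027]
wrist_force: [0.5, 0.4, -0.6]
width: -0.0005
time_s: 15.15
position: [0.5098, 0.3547, 0.2062]
eef_rot: [-1.571, 0.0, -0.028]
wrist_force: [0.9, -0.5, -0.2]
width: 0.0002
15.15 [0.5098 0.3547 0.2062] [-1.571  0.    -0.028] F [ 0.9 -0.5 -0.2] stage mm [-427.4  -85.5]
```

View pics/c7.png

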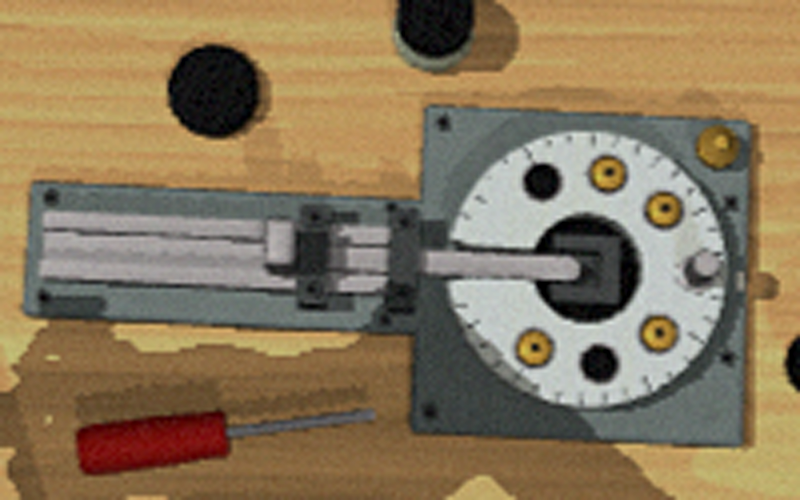

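```bash
python3 -c "
from cell import arm
print(arm.close_job())"
```

```text
the job is handed in; nothing more can be done
None
```

The turntable is locked at its loading station, and I handed the job in at about 15 s of the 64 s allowed. No verdict came back.

- **Disc:** with the shut fingertips I pushed the post about 2.37 rad round, in short steps. The last top view put the slot mouth within about 1 mm of the bar's line. The highest force reading was about 3 N.
- **Bar:** I pushed the tab from behind, with about 1–2 N of drag through the slot. It stopped with the finger at stage x ≈ -172.3 mm (about -172 expected), and the force rose to 10.7 N there. I then backed off and lifted clear.
- **Last check:** the final top view shows the tab against the rear strap, the nose in the keeper, and the post opposite the bar. The nozzle, lens cap and screwdriver are where they were at the start. The jar is in that view and looks in place, but I did not measure it. I did not re-measure the loupe, blower or cleaner, though no unexpected contact force appeared. The robot touches nothing.

No check failed. The only disagreement was a sideways offset of about 2 mm in the wrist camera, within its calibration.

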